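# Edge a test plate out of its covered stand and lay it in the tray

### The job

The steel test plate lies in the guide channel of the small covered stand, where it cannot be gripped: reach in slantwise under the hood, press on its top and edge it out over the stand's front lip, still lying flat, until enough overhangs to pinch it by its sides. Then take it out and lower it into the wooden tray, letting go only when it is down inside, so that it lies flat on the tray's floor. Leave the gear, the dark upright pin and the bearing ring where they are.

Things in the scene. Friction and masses are not known exactly. Their poses are not given: they have to be found in the camera images.
- stand: Covered stand fixed to the bench: grey sides and back, aluminium deck, clear hood. 165 (x) x 104 (y) x 151 mm high. Origin on the bench under the middle of its open front; +x points into the stand, z up. Deck top at 60 mm. Two rails on the deck, tops at 72 mm, 56 mm apart, run from the front lip to the closed back. The plate slides on the deck with friction about 0.25; fingertips grip it better.
- plate: Loose flat bar of bare steel, 130 (x) x 50 (y) x 8 mm, 0.18 to 0.35 kg, five small dents on top. Origin at the centre of its underside, x along its length, -x towards the lip. Starts flat on the deck between the rails (3 mm play each side), its near end 3 to 11 mm behind the lip. It tips over the lip once about 62 mm of it overhangs.
- plate_front (a point): Middle of the plate's near end (65 mm from its centre, half way up its 8 mm thickness).
- tray: Shallow wooden tray fixed to the bench left or right of the stand, 185 (x) x 130 (y) x 16 mm, walls 6 mm thick (inside 173 x 118 mm), inner floor 6 mm above the bench. Origin at the centre of its underside, z up; x along its longer side.
- gear: Bystander: spur gear lying flat, 60 mm across, 14 mm thick; origin at the centre of its underside.
- pin: Bystander: dark turned pin standing upright, 25 mm across, 63 mm high; origin at the centre of its underside.
- bearing_ring: Bystander: bearing ring lying flat, 52 mm across, 15 mm high; origin at the centre of its underside.
- lip (a point): Middle of the stand's front lip, on top of the deck (60 mm above the bench): the edge that the plate is drawn over. In front of it there is free air down to the bench. A press of 5 to 15 N on the plate behind the lip, then drawing back, drags it along; pressing on its overhang would tip it.
- hood_edge (a point): Middle of the underside of the hood's front edge (thin steel trim), 86.5 mm straight above the lip. Roof and trim end 151 mm above the bench; the hood's side walls are 94 mm apart inside. A tool held upright cannot reach the plate behind the lip.
Things that resemble listed ones, but are neither listed nor needed, are in the scene too. Several things have the shape of the plate; the one meant has the colours described above.

How it is judged:
By the outcome, as a careful person would: the job done as asked, in the order asked, and still so for the second after the job is handed in, with the robot touching nothing.
It also fails if it takes over 72 s, if anything falls off the work surface, if the arm or the gripper's body presses on something with over 40 N, if the wrist force passes 120 N, or if a joint passes its speed limit or range.

### The arm

A 6-joint arm with a two-finger parallel gripper is mounted at the origin on a cart in front of the work surface, level with it; the furniture and walls round the work are solid. World frame = base frame: x ahead of the robot, y to its left, z up, the work surface at z = 0. Lengths are in m, angles in rad, forces in N, time in s.
With the tool pointing down it reaches from about 0.35 to 0.8 m from the base axis. Payload 7.3 kg.
Tool frame: the origin (TCP) lies between the finger pads; the fingertips stand 25 mm ahead of it and the grasp point (between the pads) lies 6 mm ahead of it (r.tip_extent is the distance from the TCP to the fingertips, in m); z points along the fingers, y is the line along which they close (so a half turn about z gives the same grasp; the last joint's range is limited). The gripper opens to 85 mm and grips with 20 to 120 N. Pads are 22 mm wide; open, the fingers measure 114 mm over their backs; the gripper's body (76 mm by 85 mm) begins 54 mm behind the grasp point. The pads swing forward as they close: fully open they stand 13 mm farther back than shut.
Start: joints at [-1.272, 0.342, 1.524, -0, 1.275, -0.146], TCP at [0.226, -0.474, 0.256] pointing down, gripper open.
Joint ranges: [-2.53, 2.53], [-0.77, 2.02], [0.04, 2.7], [-1, 4.14], [0.28, 2.66], [-3.11, 3.11]. Speed limits (rad/s): [2.57, 2.57, 3.14, 3.14, 3.14, 3.14].

### API

Orientations are given as a unit quaternion [x, y, z, w].
In Python, from workcell import r, command_gripper, optics gives the robot as it stands. The module is installed in compiled form; this text tells all that it offers. Calls block until the motion is done:
- r.reach(position, orientation): joint-space move of the TCP to a pose.
- r.move_straight(position, orientation=None, speed=0.15, max_force=None): straight line of the TCP; orientation=None keeps the orientation; speed is the mean speed in m/s. With max_force (N) it stops when the force on the tool has changed by that much, and returns True; else False.
- r.movej(angles): joint-space move.
- command_gripper(opening, force=None): finger opening in m; force is the grip in N (None keeps the last); returns when the fingers have stopped.
- r.hold(seconds).
- r.solve_ik(position, orientation): joint angles nearest the present ones, or None.
- r.read_state(): the state.
- optics.get_image(name): name is "side" or "top" or "wrist"; returns (picture, depth): 480x640x3 uint8, red, green, blue; 480x640 float32, m along the optical axis (not along the pixel's ray), 0 where there is no reading.
- optics.camera_model(name): a dict with "K" (3x3 intrinsics, pixels), "R" (3x3) and "t" (3): a world point X has camera coordinates R X + t; the wrist camera has in their place "tool_from_camera" (4x4, takes a point from camera to tool coordinates, whose origin is the TCP and whose axes are the flange's). Camera axes: x right, y down, z forward; pixel columns grow to the right and rows downward; lengths in m; the calibration is good to about 2 mm. A picture is of the moment at which its call begins: read the wrist's pose just before it. camera_model takes no time and is no camera call.
A pose or a line that the arm cannot do raises r.PlanningError and nothing moves.
- r.finish_job(): hands the job in; it is judged then, once.
The state is a dict: "time_s": time; "joint_positions": joint angles; "dq": joint speeds; "tau": joint torques, N m; "eef_pos": TCP position; "eef_rot": TCP orientation; "contact_force": force on the tool from outside, world axes, zero at the start; "torque": the same for the moment, N m; "grip_width": finger opening in m; "grip_force": force on a finger pad.
Only numpy, scipy, OpenCV 4.12 (cv2) and the standard library are available. Lean on these libraries where they do the work, as an engineer would, in place of code of your own. Each camera call takes 0.05 s, during which the arm holds its last target. There are 200 camera calls.

## Working session

There is one attempt and no reset: what is moved stays moved. The work goes in short steps, each a Python script; the robot and the scene stay as the last script left them, time stands still between calls to the robot, and variables do not carry over. Pictures are saved under pics/ and viewed, at most 10 in all, crops included, and the job is handed in when it is done.

```bash
mkdir -p pics
python3 - <<'E'
from workcell import r, optics
import cv2, numpy as np
for n in ("side","top"):
    im,d=optics.get_image(n); np.savez(f"{n}.npz",im=im,d=d,**optics.camera_model(n)); cv2.imwrite(f"pics/{n}.png",im[:,:,::-1])
    m=optics.camera_model(n); print(n,m["K"].tolist(),(-m["R"].T@m["t"]).round(3),m["R"].round(3).tolist())
print(optics.camera_model("wrist")["tool_from_camera"].round(3).tolist(), r.tip_extent)
s=r.read_state(); print(s)
E
```

```text
side [[530.4093505813636, 0.0, 321.575551557141], [0.0, 530.4093505813636, 234.47820532887448], [0.0, 0.0, 1.0]] [-0.003  0.67   0.609] [[-0.747, -0.664, -0.018], [-0.329, 0.393, -0.859], [0.578, -0.635, -0.512]]
top [[465.7463457987086, 0.0, 325.43213974820134], [0.0, 465.7463457987086, 236.93034265612138], [0.0, 0.0, 1.0]] [0.427 0.084 1.083] [[0.003, -1.0, 0.003], [-0.994, -0.004, -0.109], [0.109, -0.003, -0.994]]
[[0.0, -0.954, -0.301, 0.076], [1.0, 0.0, 0.0, -0.0], [0.0, -0.301, 0.954, -0.118], [0.0, 0.0, 0.0, 1.0]] 0.025
{'time_s': 0.1, 'joint_positions': array([-1.27197531e+00,  3.42639936e-01,  1.52492570e+00, -2.07141118e-05,
        1.27534803e+00, -1.45981868e-01]), 'dq': array([-0.00071893, -0.0025533 , -0.00356746,  0.00051584, -0.00108536,
       -0.00054782]), 'tau': array([ 1.26615218e-03, -4.34449160e+01, -2.46489429e+01, -2.73352061e-04,
        4.66387515e-03, -7.84415136e-06]), 'eef_pos': array([ 0.22582782, -0.47360326,  0.25570075]), 'eef_rot': array([ 9.75369690e-01,  2.20575454e-01, -6.03036305e-05, -6.57818851e-04]), 'contact_force': array([-0.76038294,  0.17170324,  0.48950771]), 'torque': array([-0.00471219,  0.00023843,  0.02121775]), 'grip_force': 0.0, 'grip_width': 0.08566344916907663}
```

View pics/top.png

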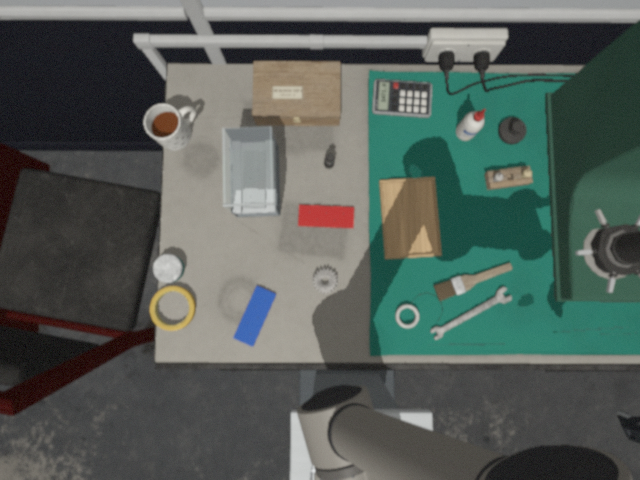

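View pics/side.png

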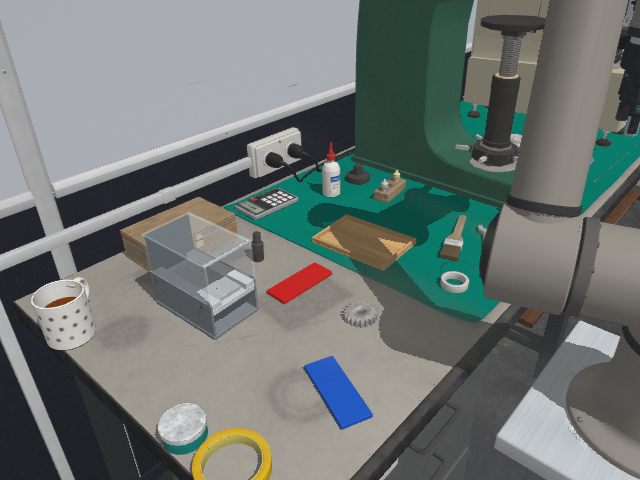

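Plate-shaped candidates in the top view are red (326,216), blue (255,315) and the bare steel one under the hood (~255,200). Only the steel one fits. The tray is the open wooden one at (410,217); the box at (297,92) is too tall. I'll confirm with one enlarged crop of the stand.

Run:
```python
import numpy as np, cv2
t=np.load("top.npz"); s=np.load("side.npz")
a=cv2.resize(t["im"][115:225,212:292,::-1],None,fx=5,fy=5,interpolation=cv2.INTER_CUBIC)
b=cv2.resize(s["im"][205:340,140:265,::-1],None,fx=3.2,fy=4.074,interpolation=cv2.INTER_CUBIC)
h=550; b=cv2.resize(b,(400,h)); cv2.imwrite("pics/crop.png",np.hstack([a,b]))
def bp(c,u,v):
    d=c["d"][v,u]; K=c["K"]; p=np.array([(u-K[0,2])/K[0,0]*d,(v-K[1,2])/K[1,1]*d,d]); return c["R"].T@(p-c["t"])
for u,v in [(250,160),(255,200),(240,200),(268,205),(255,193),(255,213),(410,217),(383,215),(404,316),(326,276),(330,158)]: print(u,v,bp(t,u,v).round(3))
```

```text
250 160 [0.687 0.237 0.149]
255 200 [0.604 0.225 0.148]
240 200 [0.604 0.255 0.15 ]
268 205 [0.608 0.208 0.069]
255 193 [0.618 0.225 0.149]
255 213 [0.6   0.246 0.006]
410 217 [ 0.592 -0.117  0.006]
383 215 [ 0.595 -0.052  0.016]
404 316 [ 0.363 -0.1    0.002]
326 276 [0.454 0.08  0.013]
330 158 [0.717 0.072 0.061]
```

View pics/crop.png

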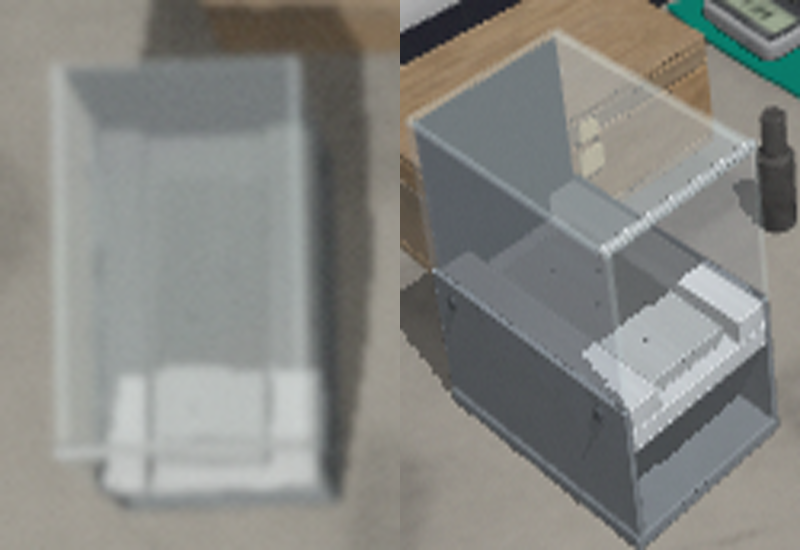

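The steel plate is confirmed: bare grey with dents, lying between the rails, its near end just behind the lip (side crop ~(690,350)). Next I'll fit the stand and tray poses from depth.

```bash
cat > h.py <<'E'
import numpy as np, cv2
def cloud(c):
    K=c["K"]; d=c["d"]; v,u=np.mgrid[:480,:640]
    p=np.stack([(u-K[0,2])/K[0,0]*d,(v-K[1,2])/K[1,1]*d,d],-1)
    w=(p-c["t"])@c["R"]; w[d<=0]=np.nan; return w
def rect(P): return cv2.minAreaRect(P[:,:2].astype(np.float32)*1000)
E
python3 - <<'E'
import numpy as np
from h import *
for n in ("top","side"):
    c=np.load(n+".npz"); w=cloud(c); x,y,z=w[...,0],w[...,1],w[...,2]
    st=(x>.55)&(x<.82)&(y>.14)&(y<.33)
    m=st&(z>.142)&(z<.158); print(n,"hood",m.sum(),rect(w[m]))
    for lo,hi in ((.056,.063),(.0645,.0695),(.0700,.075)):
        q=w[st&(z>lo)&(z<hi)]; print(lo,len(q),q.min(0).round(3) if len(q) else '',q.max(0).round(3) if len(q) else '')
    tr=(x>.46)&(x<.72)&(y<.0)&(y>-.23)&(z>.011)&(z<.022); print("tray rim",tr.sum(),rect(w[tr]))
    tr=(x>.46)&(x<.72)&(y<.0)&(y>-.23)&(z>.0045)&(z<.022); print("tray",tr.sum(),rect(w[tr]))
    # hood front & sides line
    H=w[m]
    for nm,sel,ax in (("xmin",0,0),):
        ys=np.linspace(H[:,1].min()+.01,H[:,1].max()-.01,12)
        e=[(yy,H[abs(H[:,1]-yy)<.004][:,0].min()) for yy in ys]; print(np.round(e,3).tolist(),np.polyfit(*np.array(e).T,1))
E
```

```text
top hood 3949 ((676.6491088867188, 242.4033660888672), (166.1273193359375, 102.56895446777344), 2.2920236587524414)
0.056 210 [0.593 0.14  0.056] [0.819 0.267 0.063]
0.0645 196 [0.592 0.142 0.065] [0.82  0.287 0.069]
0.07 95 [0.594 0.18  0.07 ] [0.818 0.287 0.075]
tray rim 706 ((591.8988647460938, -115.11547088623047), (185.6572265625, 130.8815155029297), 3.6702067852020264)
tray 4057 ((590.3649291992188, -116.05821990966797), (257.837158203125, 228.73802185058594), 0.20321469008922577)
[[0.198, 0.596], [0.206, 0.595], [0.214, 0.595], [0.222, 0.595], [0.23, 0.595], [0.238, 0.595], [0.246, 0.593], [0.255, 0.593], [0.263, 0.593], [0.271, 0.593], [0.279, 0.593], [0.287, 0.592]] [-0.03659617  0.60293893]
side hood 3343 ((674.0709228515625, 243.0189971923828), (171.6703338623047, 105.82513427734375), 2.0644373893737793)
0.056 435 [0.589 0.189 0.056] [0.752 0.299 0.063]
0.0645 781 [0.589 0.192 0.065] [0.753 0.3   0.069]
0.07 643 [0.588 0.189 0.07 ] [0.753 0.298 0.075]
tray rim 767 ((588.4966430664062, -114.28399658203125), (187.23724365234375, 136.05682373046875), 4.001125335693359)
tray 3336 ((589.8467407226562, -123.11373138427734), (258.61517333984375, 213.32643127441406), 0.14202770590782166)
[[0.198, 0.592], [0.207, 0.591], [0.215, 0.592], [0.223, 0.592], [0.231, 0.59], [0.239, 0.59], [0.247, 0.591], [0.256, 0.59], [0.264, 0.587], [0.272, 0.59], [0.28, 0.589], [0.288, 0.588]] [-0.04531054  0.60120593]
```

```bash
cat >> h.py <<'E'
from scipy.spatial.transform import Rotation as Rn
from workcell import r, command_gripper, optics
LIP=np.array([.593,.2393,.06]); YAW=np.radians(2.25)
TRAY=np.array([.591,-.115,0]); TYAW=np.radians(3.7)
Z=np.array([0,0,1.])
def ax(yaw): return np.array([np.cos(yaw),np.sin(yaw),0]),np.array([-np.sin(yaw),np.cos(yaw),0])
def ori(yaw,tilt,flip=1):   # tool z tilted from straight down towards +X
    X,Y=ax(yaw); a=np.sin(np.radians(tilt))*X-np.cos(np.radians(tilt))*Z; y=-flip*Y
    return Rn.from_matrix(np.stack([np.cross(y,a),y,a],1)).as_quat(), a
def lowcorner(yaw,tilt):    # TCP -> low corner of fingertips (11 mm half pad width)
    X,_=ax(yaw); t=np.radians(tilt); return .025*ori(yaw,tilt)[1]-.011*(np.cos(t)*X+np.sin(t)*Z)
def tcp(origin,yaw,tilt,x,z,y=0):  # TCP putting the low tip corner at x,y along frame, height z
    X,Y=ax(yaw); p=origin+x*X+y*Y; p=np.array([p[0],p[1],z]); return p-lowcorner(yaw,tilt)
E
python3 - <<'E'
from h import *
for f in (1,-1):
    for nm,o,yw,t,x,z in (("out",LIP,YAW,60,-.06,.09),("in",LIP,YAW,60,.032,.075),("press",LIP,YAW,60,.008,.066),("pinch",LIP,YAW,14,-.044,.061),("pinchhi",LIP,YAW,14,-.044,.25),("tray",TRAY,TYAW,14,-.06,.006),("trayhi",TRAY,TYAW,14,-.06,.2)):
        q=r.solve_ik(tcp(o,yw,t,x,z),ori(yw,t,f)[0]); print(f,nm,None if q is None else np.round(q,2))
E
```

```text
1 out [ 0.48  0.62  2.27  3.67  0.83 -1.72]
1 in [ 0.39  0.7   2.07  3.62  0.7  -1.77]
1 press [ 0.41  0.71  2.13  3.61  0.77 -1.73]
1 pinch [ 0.31  0.57  1.7  -0.11  0.63  1.92]
1 pinchhi [ 0.31  0.36  1.47 -0.07  1.08  1.87]
1 tray [-0.42  0.59  1.9   0.26  0.45  0.86]
1 trayhi [-0.42  0.3   1.7   0.14  0.93  1.02]
-1 out [0.48 0.62 2.27 3.67 0.83 1.43]
-1 in [0.39 0.7  2.07 3.62 0.7  1.38]
-1 press [0.41 0.71 2.13 3.61 0.77 1.41]
-1 pinch [ 0.31  0.57  1.7  -0.11  0.63 -1.22]
-1 pinchhi [ 0.31  0.36  1.47 -0.07  1.08 -1.27]
-1 tray [-0.42  0.59  1.9   0.26  0.45 -2.28]
-1 trayhi [-0.42  0.3   1.7   0.14  0.93 -2.12]
```

```bash
cat > push.py <<'E'
from h import *
def stroke(d0,d1,first_z=.082,fpress=7):
    q=ori(YAW,60)[0]
    r.move_straight(tcp(LIP,YAW,60,-.07,.10),q,speed=.2)
    r.move_straight(tcp(LIP,YAW,60,d0,first_z),q,speed=.12)
    f0=r.read_state()["contact_force"]
    hit=r.move_straight(tcp(LIP,YAW,60,d0,.055),q,speed=.015,max_force=fpress)
    s=r.read_state(); z=(s["eef_pos"]+lowcorner(YAW,60))[2]
    print("contact",hit,"z",z.round(4),"dF",(s["contact_force"]-f0).round(1)); 
    if not hit: return
    X,_=ax(YAW); d=d0
    while d-1e-4>d1:
        d=max(d-.006,d1); p=tcp(LIP,YAW,60,d,z); r.move_straight(p,q,speed=.03)
        F=r.read_state()["contact_force"]-f0; print(" d",round(d,3),F.round(1),round(z,4))
        if F[2]<6: z-=.0006
        elif F[2]>13: z+=.0006
    X,_=ax(YAW); s=r.read_state()["eef_pos"]
    r.move_straight(s+.012*Z,q,speed=.08); r.move_straight(tcp(LIP,YAW,60,-.07,.10),q,speed=.2)
    print("t",r.read_state()["time_s"])
E
python3 - <<'E'
from push import *
command_gripper(0.0,40)
q=ori(YAW,60)[0]
r.reach(tcp(LIP,YAW,60,-.13,.28),q)
r.move_straight(tcp(LIP,YAW,60,-.07,.10),q,speed=.25)
s=r.read_state(); print(s["time_s"],s["contact_force"],s["grip_width"])
im,d=optics.get_image("side"); cv2.imwrite("pics/s2.png",im[:,:,::-1])
E
```

```text
Traceback (most recent call last):
workcell.PlanningError: the arm cannot take that pose within its joint ranges
```

Run:
```python
from push import *
for x in (-.15,-.12,-.09,-.07):
  print(x,[(z,[None if (s:=r.solve_ik(tcp(LIP,YAW,60,x,z),ori(YAW,60,f)[0])) is None else s.round(1).tolist() for f in (1,)]) for z in (.1,.15,.2,.25,.3)])
for t in (30,40,50): print(t,[(x,z,None if (s:=r.solve_ik(tcp(LIP,YAW,t,x,z),ori(YAW,t)[0])) is None else s.round(2).tolist()) for x,z in ((-.1,.2),(-.1,.3),(-.07,.1),(.03,.07))])
```

```text
-0.15 [(0.1, [[0.6, 0.6, 2.4, 3.8, 0.9, -1.7]]), (0.15, [[0.6, 0.4, 2.4, 3.9, 0.8, -1.8]]), (0.2, [[0.6, 0.2, 2.4, 4.1, 0.6, -2.1]]), (0.25, [None]), (0.3, [None])]
-0.12 [(0.1, [[0.6, 0.6, 2.4, 3.7, 0.9, -1.7]]), (0.15, [[0.6, 0.4, 2.4, 3.8, 0.7, -1.8]]), (0.2, [[0.6, 0.3, 2.3, 4.0, 0.6, -2.1]]), (0.25, [None]), (0.3, [None])]
-0.09 [(0.1, [[0.5, 0.6, 2.3, 3.7, 0.8, -1.7]]), (0.15, [[0.5, 0.4, 2.3, 3.8, 0.7, -1.9]]), (0.2, [[0.5, 0.3, 2.3, 4.0, 0.6, -2.1]]), (0.25, [None]), (0.3, [None])]
-0.07 [(0.1, [[0.5, 0.6, 2.3, 3.7, 0.8, -1.7]]), (0.15, [[0.5, 0.4, 2.3, 3.8, 0.7, -1.9]]), (0.2, [[0.5, 0.3, 2.2, 4.0, 0.5, -2.1]]), (0.25, [None]), (0.3, [None])]
30 [(-0.1, 0.2, [0.4, 0.22, 1.91, -0.35, 0.55, 2.19]), (-0.1, 0.3, [0.4, 0.11, 1.74, -0.25, 0.81, 2.06]), (-0.07, 0.1, [0.38, 0.42, 1.96, -0.58, 0.31, 2.42]), (0.03, 0.07, [0.31, 0.59, 1.74, -0.43, 0.33, 2.22])]
40 [(-0.1, 0.2, [0.45, 0.2, 2.04, -0.82, 0.35, 2.68]), (-0.1, 0.3, [0.45, 0.06, 1.88, -0.47, 0.6, 2.29]), (-0.07, 0.1, None), (0.03, 0.07, None)]
50 [(-0.1, 0.2, None), (-0.1, 0.3, [0.49, 0.04, 2.01, -0.94, 0.43, 2.77]), (-0.07, 0.1, [0.46, 0.48, 2.2, 3.87, 0.48, -1.97]), (0.03, 0.07, [0.37, 0.63, 1.99, 3.82, 0.41, -1.99])]
```

Run:
```python
from push import *
q=ori(YAW,60)[0]
J=np.array(r.solve_ik(tcp(LIP,YAW,60,-.13,.17),q))
a=np.array([-.25,.1,1.7,0,1.0,-.15]); r.movej(a)
b=J.copy(); b[0]=-.1; r.movej(b); r.movej(J)
r.move_straight(tcp(LIP,YAW,60,-.07,.10),q,speed=.2)
s=r.read_state(); print(s["time_s"],s["contact_force"],s["grip_width"])
im,d=optics.get_image("side"); cv2.imwrite("pics/s2.png",im[:,:,::-1])
```

```text
7.9167 [ 0.40359917 -0.2597543   1.30438746] 0.00034347805696342663
```

View pics/s2.png

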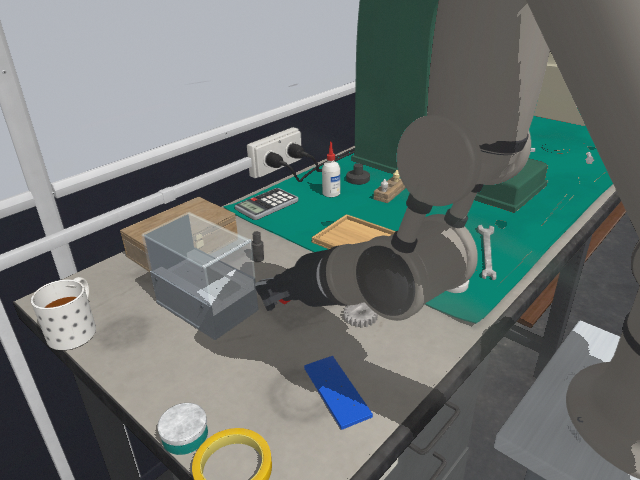

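The side view shows the closed fingers in front of the stand opening (tips ~(265,293)), slanted as planned and clear of everything. I'll run the first stroke.

```bash
cat >> push.py <<'E'
def look(tag):
    im,d=optics.get_image("side"); c=dict(optics.camera_model("side"),im=im,d=d); cv2.imwrite(f"pics/{tag}.png",cv2.resize(im[200:345,140:300,::-1],None,fx=4,fy=4,interpolation=cv2.INTER_CUBIC))
    w=cloud(c); X,Y=ax(YAW); rel=w-LIP; u=rel@X; v=rel@Y; z=w[...,2]
    m=(abs(v)<.02)&(u>-.075)&(u<.01)&(z>.064)&(z<.0725); p=u[m]
    print("plate near end (side, rel lip):",len(p),np.round(np.percentile(p,[0,1,3]),4) if len(p) else None)
E
python3 - <<'E'
from push import *
look("l0")
stroke(.030,.008)
look("l1")
E
```

```text
plate near end (side, rel lip): 53 [0.005  0.0057 0.0067]
contact True z 0.0664 dF [ 0.4 -0.4  3. ]
 d 0.024 [-1.6 -0.2  2.4] 0.0664
 d 0.018 [-2.1 -0.2  4. ] 0.0658
 d 0.012 [-1.8 -1.   7.8] 0.0652
 d 0.008 [-1.5 -1.6  7.3] 0.0652
t 12.5833
plate near end (side, rel lip): 156 [-0.007  -0.0057 -0.0048]
```

View pics/l1.png

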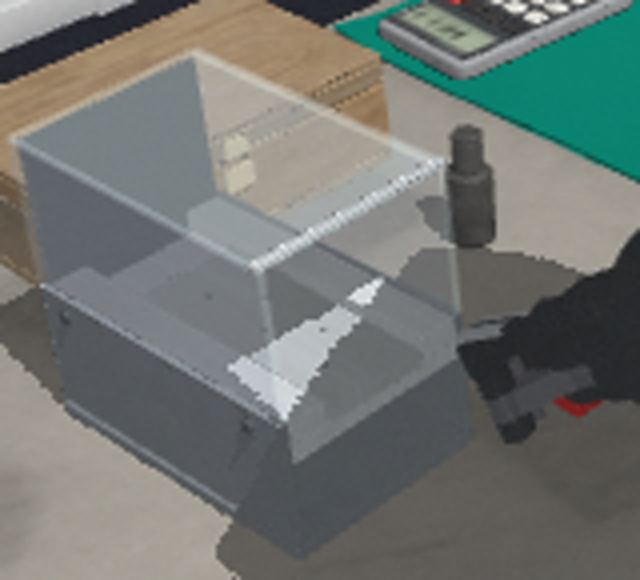

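The plate moved about 12 mm and its near end is now ~6 mm over the lip (crop ~(380,400)). The first part of the stroke slipped because the press was too light, so I'll press harder.

```bash
sed -i 's/first_z=.082,fpress=7/first_z=.076,fpress=11/; s/F\[2\]<6: z-=.0006/F[2]<8: z-=.0008/' push.py
python3 - <<'E'
from push import *
stroke(.032,.008)
look("l2")
E
```

```text
contact True z 0.0663 dF [0.4 0.4 4.4]
 d 0.026 [-1.1 -0.   3.4] 0.0663
 d 0.02 [-1.1  0.4  7. ] 0.0655
 d 0.014 [-1.4 -0.2  8.5] 0.0647
 d 0.008 [-1.3 -0.4 10.4] 0.0647
t 17.0417
plate near end (side, rel lip): 273 [-0.0203 -0.0198 -0.0187]
```

```bash
sed -i 's/    X,_=ax(YAW); d=d0$/    z-=.0014; d=d0/' push.py
python3 - <<'E'
from push import *
stroke(.032,.010)
look("l3")
E
```

```text
contact True z 0.0663 dF [-0.9 -0.8  2.8]
 d 0.026 [-2.  -0.8  6.8] 0.0649
 d 0.02 [-2.4 -1.3  8.6] 0.0641
 d 0.014 [-2.9 -0.6  9.2] 0.0641
 d 0.01 [-2.7 -1.3 10.3] 0.0641
t 21.45
plate near end (side, rel lip): 459 [-0.0414 -0.0405 -0.0396]
```

```bash
python3 - <<'E'
from push import *
stroke(.020,.010)
look("l4")
im,d=optics.get_image("top"); cv2.imwrite("pics/t4.png",cv2.resize(im[115:240,200:340,::-1],None,fx=4,fy=4,interpolation=cv2.INTER_CUBIC))
E
python3 -c "
import cv2,numpy as np
a=cv2.imread('pics/l4.png');b=cv2.imread('pics/t4.png')
f=lambda i:cv2.resize(i,(400,int(i.shape[0]*400/i.shape[1])))
a,b=f(a),f(b);h=min(len(a),len(b));cv2.imwrite('pics/m4.png',np.hstack([a[:h],b[:h]]))"
```

```text
contact True z 0.0663 dF [1.5 0.4 4.3]
 d 0.014 [-0.4 -0.2  7.6] 0.0649
 d 0.01 [ 0.2  0.4 10.5] 0.0641
t 25.0583
plate near end (side, rel lip): 547 [-0.0499 -0.0491 -0.0484]
```

View pics/m4.png

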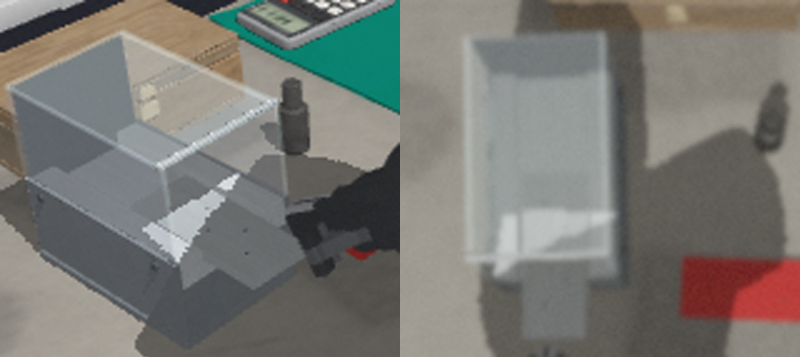

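The plate lies flat with about 49 mm overhanging (top crop ~(555,300)), centred in the channel. Next I'll measure its lateral position, turn the wrist back, and touch the bench to find the tip height at the pinch opening.

Run:
```python
from push import *
q=ori(YAW,60)[0]
r.move_straight(tcp(LIP,YAW,60,-.14,.17),q,speed=.25)
b=np.array(r.read_state()["joint_positions"]); b[0]=-.1; r.movej(b)
im,d=optics.get_image("top"); w=cloud(dict(optics.camera_model("top"),d=d)); X,Y=ax(YAW); rel=w-LIP; u=rel@X;v=rel@Y;z=w[...,2]
m=(u>-.08)&(u<-.006)&(abs(v)<.06)&(z>.055)&(z<.08); print("n",m.sum(),"z",np.median(z[m]).round(4),"u",u[m].min().round(4)); R=rect(np.stack([u[m],v[m]],1)); print(R)
for lo in (-.045,-.03,-.015):
    k=m&(abs(u-lo)<.006); print(lo,v[k].min().round(4),v[k].max().round(4))
look("l5")
r.movej([-.1,.1,1.7,0,1.0,-1.2])
command_gripper(.060,40)
o=ori(YAW,14,-1)[0]
r.reach(tcp(LIP,YAW,14,-.10,.12),o)
r.move_straight(tcp(LIP,YAW,14,-.10,.02),o,speed=.15)
hit=r.move_straight(tcp(LIP,YAW,14,-.10,-.014),o,speed=.02,max_force=6)
s=r.read_state(); print("bench touch",hit,(s["eef_pos"]+lowcorner(YAW,14))[2],s["contact_force"].round(1),s["grip_width"],s["time_s"])
r.move_straight(tcp(LIP,YAW,14,-.10,.12),o,speed=.2)
print(r.read_state()["time_s"])
```

```text
n 412 z 0.0676 u -0.0462
((-25.591032028198242, 0.19926071166992188), (49.51515579223633, 39.525115966796875), 88.11077880859375)
-0.045 -0.0239 0.025
-0.03 -0.0246 0.0246
-0.015 -0.0245 0.0244
plate near end (side, rel lip): 547 [-0.0502 -0.049  -0.0484]
bench touch True -0.005898467209751509 [-1.5 -1.4  6.9] 0.059977688095248644 34.0833
34.8667
```

Run:
```python
from push import *
o=ori(YAW,14,-1)[0]
r.move_straight(tcp(LIP,YAW,14,-.10,.16),o,speed=.25)
r.move_straight(tcp(LIP,YAW,14,-.042,.16),o,speed=.2)
hit=r.move_straight(tcp(LIP,YAW,14,-.042,.056),o,speed=.1,max_force=12)
print(hit)
command_gripper(.03,80)
s=r.read_state(); print(s["grip_width"],s["grip_force"],s["contact_force"].round(1),s["time_s"])
if .045<s["grip_width"]<.055:
    r.move_straight(tcp(LIP,YAW,14,-.042,.061),o,speed=.05)
    r.move_straight(tcp(LIP,YAW,14,-.155,.064),o,speed=.12)
    s=r.read_state(); print(s["grip_width"],s["grip_force"],s["contact_force"].round(1),s["time_s"])
im,d=optics.get_image("side"); np.savez("side6.npz",d=d,**optics.camera_model("side")); cv2.imwrite("pics/s6.png",im[150:400,100:450,::-1])
im,d=optics.get_image("top"); np.savez("top6.npz",d=d,im=im,**optics.camera_model("top"))
```

```text
False
0.04716850815680951 81.34389281272888 [-0.6  0.2  3.9] 37.0667
0.046841429189241106 82.25474953651428 [ 0.8  0.2 -1.8] 38.4083
```

View pics/s6.png

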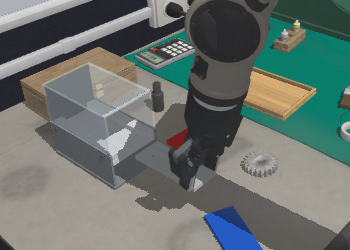

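Run:
```python
from push import *
X,Y=ax(YAW)
for n in ("side6","top6"):
    w=cloud(np.load(n+".npz")); rel=w-LIP; u=rel@X;v=rel@Y;z=w[...,2]
    m=(u>-.12)&(u<-.01)&(abs(v)<.022)&(z>.055)&(z<.085)
    if m.sum()<20: print(n,m.sum()); continue
    A=np.stack([u[m],v[m],np.ones(m.sum())],1); c=np.linalg.lstsq(A,z[m],rcond=None)[0]
    print(n,m.sum(),"far end",np.percentile(u[m],99).round(4),"slopes",c[:2].round(3),"z at mid",(c@[-.1,0,1]).round(4))
o=ori(YAW,14,-1)[0]; ot=ori(TYAW,14,-1)[0]
r.move_straight(tcp(LIP,YAW,14,-.155,.15),o,speed=.2)
r.reach(tcp(TRAY,TYAW,14,-.059,.13),ot)
r.move_straight(tcp(TRAY,TYAW,14,-.059,.035),ot,speed=.15)
s=r.read_state(); print(s["grip_width"],s["contact_force"].round(1),s["time_s"])
im,d=optics.get_image("top"); cv2.imwrite("pics/t7.png",cv2.resize(im[160:290,330:480,::-1],None,fx=4,fy=4))
w=cloud(dict(optics.camera_model("top"),d=d)); X,Y=ax(TYAW); rel=w-TRAY; u=rel@X;v=rel@Y;z=w[...,2]
m=(abs(u)<.1)&(abs(v)<.06)&(z>.028)&(z<.06); print(m.sum(),u[m].min(),u[m].max(),v[m].min(),v[m].max())
m&=(u>.0)&(abs(v)<.022); A=np.stack([u[m],v[m],np.ones(m.sum())],1); print("z=",np.linalg.lstsq(A,z[m],rcond=None)[0].round(4))
```

```text
side6 586 far end -0.0319 slopes [-0.017  0.001] z at mid 0.0745
top6 848 far end -0.0296 slopes [-0.011 -0.009] z at mid 0.0732
0.046942179820566754 [ 0.   0.4 -1.9] 41.2417
967 -0.04496928710470188 0.06512877266049541 -0.024541715124899388 0.03599171131437293
z= [-0.0759 -0.0051  0.0411]
```

View pics/t7.png

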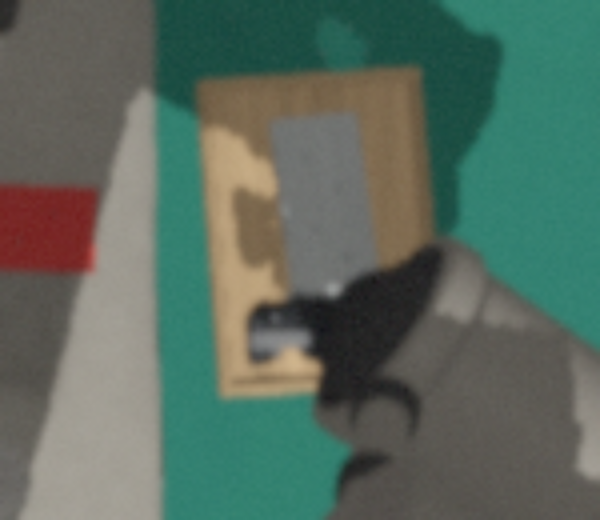

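The plate is above the tray interior (crop ~(325,205)), well inside the walls, but it droops about 4° at its far end. I'll tilt the tool to level it, then lower it until it touches.

```bash
cat >> push.py <<'E'
def slope():
    im,d=optics.get_image("top"); w=cloud(dict(optics.camera_model("top"),d=d)); X,Y=ax(TYAW); rel=w-TRAY; u=rel@X;v=rel@Y;z=w[...,2]
    m=(u>-.02)&(u<.06)&(abs(v)<.02)&(z>.009)&(z<.06); A=np.stack([u[m],v[m],np.ones(m.sum())],1); c=np.linalg.lstsq(A,z[m],rcond=None)[0]; print("z=",c.round(4),m.sum()); return c
E
python3 - <<'E'
from push import *
T=18.3; ot=ori(TYAW,T,-1)[0]
r.move_straight(tcp(TRAY,TYAW,T,-.059,.035),ot,speed=.05)
slope()
r.move_straight(tcp(TRAY,TYAW,T,-.059,.012),ot,speed=.08,max_force=10)
hit=r.move_straight(tcp(TRAY,TYAW,T,-.059,-.003),ot,speed=.012,max_force=8)
s=r.read_state(); print(hit,(s["eef_pos"]+lowcorner(TYAW,T))[2],s["contact_force"].round(1),s["time_s"])
slope()
E
```

```text
z= [-0.0057 -0.0075  0.0456] 620
True 0.003695349011820153 [-1.4 -0.   5.1] 42.8417
z= [ 0.002  -0.0048  0.0138] 574
```

The plate's top is at 13.8 mm and level (14 mm expected), so it's on the tray floor. Releasing.

Run:
```python
from push import *
T=18.3; ot=ori(TYAW,T,-1)[0]
command_gripper(.064,40)
p=r.read_state()["eef_pos"]; r.move_straight(p+.04*Z,ot,speed=.06); r.move_straight(p+.15*Z,ot,speed=.2)
j=np.array(r.read_state()["joint_positions"]); j[1]-=.35; r.movej(j)
slope()
im,d=optics.get_image("top"); cv2.imwrite("pics/t8.png",im[100:360,150:500,::-1]); s=r.read_state(); print(s["contact_force"].round(1),s["time_s"])
```

```text
z= [0.0009 0.0068 0.0137] 574
[ 0.7  0.2 -0.2] 45.5833
```

View pics/t8.png

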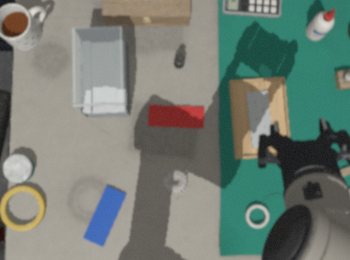

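The plate lies flat inside the tray (crop ~(258,115)). The gear (175,180), ring (257,215) and pin (180,55) are where they started.

```bash
python3 -c "
from workcell import r
print(r.finish_job())"
```

```text
the job is handed in; nothing more can be done
None
```

The job is handed in: the steel plate was edged out over the lip, pinched by its sides and set down flat on the tray floor, and the gear, pin and ring were left where they were (about 46 s of the 72 s allowed).

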